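# Park the spray can in its spring-clip bay

## Task

Push the tall spray can across the bench, low down on its side so that it slides upright and is never lifted, tipped or pushed up high, into the mouth of the bay and on through the two sprung noses until it snaps in and rests against the back stop, then swing the gate arm fully shut across the mouth behind it. Where the clip is set along the bay is not known beforehand: feel for it, push gently, stop as soon as it is home rather than driving it hard against the stop, and leave everything else on the bench where it is.

Things in the scene. Friction and masses are not known exactly. Their poses are not given: they have to be found in the camera images.
- can: bare metal spray can with paper band and white cap, upright, loose: 55 mm across, straight to 150 mm, 202 mm high, 0.25 to 0.45 kg, bench friction 0.3 to 0.5. Topples if pushed high: push at 30 to 42 mm above the bench. A vertical gripper's body would touch its upper part first; tilt 25 to 40 degrees so the fingertips lead. Origin: centre of its underside, z up
- bay: fixed bay. Origin on the bench at the middle of the mouth; +x leads in along the centre line, +y is the gate's hinge side. No floor: the can slides on the bench. Rails 22 mm high, x = 0 to 165 mm, 68 mm apart, flared outward to 118 mm apart at x = -35 mm. White back plate at x = 165 mm, 85 mm high. Holds a grey clip (see seat_near, seat_far) with cheeks 64 mm high at y = +-55 to 67 mm
- seat_near (a point): on the bench, bay x = 65 mm: the can's centre when home, if the clip is set nearest (s = 0). The clip's setting s, 0 to 30 mm deeper, is not measured. Two round sprung noses (16 mm across, 26 to 58 mm high, 45 mm apart at rest, left and right) stand at bay x = 55 + s, the rigid rubber-faced back stop (stop_pad) at 92.5 + s mm
- seat_far (a point): same, bay x = 95 mm: the can's centre when home if the clip is set deepest (s = 30 mm). The can meets the noses with its centre at bay x = 37 + s mm; pushing it through peaks at 6 to 11 N in all (sliding alone 1 to 2 N), falls to nothing at about 57 to 61 + s as the noses begin to carry it, and rises again steeply when it is home on the stop at 65 + s mm
- gate_arm (a joint): gate angle. Steel bar 100 mm long, 36 to 46 mm above the bench, hinged on a vertical post at bay x = 0, y = 54 mm. 0 = shut, straight across the mouth towards the bay's -y (hard end); grows as it opens outward, pi/2 = along the bay's -x. Starts at 1.7 to 2.2, stays where left, moves with about 1 N at its end
- gate_tip (a point): on the axis of the white upright stud at the gate's free end, 96 mm from the hinge, 56 mm above the bench; the stud is 12 mm across and stands from 34 to 66 mm above the bench
- mount_a: grey round specimen mount, 40 mm across, 20 mm high, beside the bay; origin at the centre of its underside; leave alone
- mount_b: steel round specimen mount, 32 mm across, 18 mm high, near the can; origin at the centre of its underside; leave alone
- jar: amber glass jar, 52 mm across, 65 mm high; origin at the centre of its underside; leave alone
- dish: covered glass dish, 94 mm across, 16 mm high; origin at the centre of its underside; leave alone
- slide_box: grey box for slides, 87 x 102 mm, 35 mm high; origin at the centre of its underside; leave alone
- hygrometer: yellow round dial gauge on a foot, 84 mm wide, 94 mm high; origin at the centre of its underside; leave alone
- mouse: grey computer mouse, 105 x 58 mm, 31 mm high; origin at the centre of its underside; leave alone

How it is judged (in metres and radians):
On the way, in this order (a step that is already met when the one before it is completed fails the run):
1. the can has snapped past the noses and rests upright against the back stop (contact force between can and stop_pad above 0.8 N and x of can in the frame of bay above 0.06 m and angle between can's own z axis and vertical below 0.06 rad), for 0.2 s.
2. the gate is shut (value of joint gate_arm below 0.1 rad), for 0.1 s.
At the end, for the whole second after the job is handed in: The can stands upright (within 3.5 degrees) and still on the bench, held by the noses against the clip's back stop (pressing on it with over 0.8 N), and the gate is shut to within 0.1 rad (all of step 1 and height (world z) of can below 0.004 m and linear speed of can below 0.02 m/s and value of joint gate_arm below 0.1 rad); the robot touches nothing.
It fails at once if the can leans more than 12 degrees (angle between can's own z axis and vertical above 0.21 rad).
It fails at once if the can is lifted off the bench (height (world z) of can above 0.012 m).
It fails at once if the can is pushed or held with the fingers up high (tool point over 100 mm above the bench) (contact force between the fingers and can above 0.3 N and height (world z) of the grasp point above 0.1 m).
It fails at once if the fingers press the can harder than 20 N (contact force between the fingers and can above 20 N).
It fails at once if a bystander is moved more than 20 mm (distance of any of mount_a, mount_b, jar, dish, slide_box, hygrometer, mouse from where it was at the start of the episode above 0.02 m).
It also fails if it takes over 67 s, if anything falls off the work surface, if the arm or the gripper's body presses on something with over 40 N, if the wrist force passes 120 N, or if a joint passes its speed limit or range.

## Robot

A 6-joint arm with a two-finger parallel gripper is mounted at the origin on the work surface. World frame = base frame: x ahead of the robot, y to its left, z up, the work surface at z = 0. Lengths are in m, angles in degrees, forces in N, time in s.
With the tool pointing down it reaches from about 0.35 to 0.875 m from the base axis. Payload 4.2 kg.
Tool frame: the origin (TCP) lies between the finger pads, 19 mm behind the fingertips; this is the grasp point; z points along the fingers, y is the line along which they close (so a half turn about z gives the same grasp; the last joint's range is limited). The gripper opens to 87 mm and grips with 3 to 60 N. Pads are 19 mm wide; open, the fingers measure 117 mm over their backs; the gripper's body (75 mm by 190 mm) begins 51 mm behind the grasp point.
Start: joints at [87.697, 22.042, 0.453, 0, -68.411, -14.817], TCP at [0.184, 0.597, 0.241] pointing down, gripper open.
Joint ranges: [-179.83, 179.83], [-69.29, 118.12], [-61.27, 80.66], [-181.25, 117.63], [-171.15, -9.14], [-177.46, 177.46]. Speed limits (degrees/s): [159.86, 159.86, 180, 180, 180, 180].

## Interface

Orientations are given as a 3x3 rotation matrix whose columns are the frame's x, y, z axes.
In Python, from station import r gives the robot as it stands.
- The arm moves only by the tool servo_tool, never from a script. Its argument "commands" is a list that holds one entry, the list of rows, each a list of 7 numbers: the closure, from 0 (fully open) to 1 (shut), then the shift along the tool's x, y, z in mm, then the turn, a rotation vector about the tool's x, y, z in rad. In form: [[[claw, x, y, z, ax, ay, az], ...]]. A call has exactly 5 rows; each row is the pose to reach, as a shift and turn from the pose commanded when the call began, along the tool's axes at that moment; what a row does not reach only later rows make up. A row lasts 1/10 s, in which the tool goes at most 50 mm and 8.59 degrees, less where a joint would pass 70% of its speed; a pose out of reach is approached as far as the arm can. A call with a gripper value outside its range is refused whole. The fingers move at their own pace and stop on an object; the grip force is fixed at half the most. Time passes only in rows, so rows that repeat a pose let the fingers close, or fill a call up. It gives the time, the measured TCP pose, the force, the opening and the grip force at its end, in the units of the state.
- r.sense(): the state, without advancing time (a new reading comes with each control period).
- r.capture(name): name is "side" or "top" or "wrist"; returns a dict with "pixels" (384x512x3 uint8, red, green, blue), "camera_matrix" (3x3 intrinsics, pixels), "R" (3x3) and "t" (3): a world point X has camera coordinates R X + t. Camera axes: x right, y down, z forward; pixel columns grow to the right and rows downward; lengths in m; the calibration is good to about 2 mm. The wrist camera is an equidistant fisheye: a pixel r from the principal point sees the ray r / f radians off the axis. A picture is of the moment at which its call begins. There is no depth.
- r.finish_job(): hands the job in; it is judged then, once.
The state is a dict: "time_s": time; "joints": joint angles; "joint_velocities": joint speeds; "effort": joint torques, N m; "tcp_pos": TCP position; "ee_rot": TCP orientation; "wrist_force": force on the tool from outside, world axes, zero at the start; "moment": the same for the moment, N m; "gripper_width": opening from 0.0 (shut) to 1.0 (fully open); "gripper_force": force on a finger pad.
Only numpy, scipy, OpenCV 4.12 (cv2) and the standard library are available. Lean on these libraries where they do the work, as an engineer would, in place of code of your own. Each camera call takes 0.05 s, during which the arm holds its last target. There are 200 camera calls.

## Working session

There is one attempt and no reset: what is moved stays moved. The work goes in short steps, Python scripts to look and compute and a tool call to move; the robot and the scene stay as the last step left them, time stands still between calls to the robot, and variables do not carry over. Pictures are saved under pics/ and viewed, at most 10 in all, crops included, and the job is handed in when it is done.

Besides the shell and the picture viewer there is one more tool, called after "Call:" as a command line: name --argument value ..., lists and objects as JSON in quotes. servo_tool: Moves the arm, as the interface text tells. Its arguments: {"type":"object","properties":{"commands":{"type":"array","items":{"type":"array","items":{"type":"array","items":{"type":"number"}}}}},"required":["commands"]}

```bash
mkdir -p pics; ls
python3 - <<'E'
from station import r
import cv2,numpy as np,pickle
d={}
for n in("side","top"):
    c=r.capture(n);d[n]=c
    cv2.imwrite(f"pics/{n}0.png",cv2.resize(c["pixels"][:,:,::-1],(800,600),interpolation=cv2.INTER_CUBIC))
    print(n,c["camera_matrix"],c["R"],c["t"])
pickle.dump(d,open("c0.pkl","wb"))
s=r.sense();print(s)
E
```

```text
pics
side [[493.66163097   0.         258.25344073]
 [  0.         493.66163097 189.19808902]
 [  0.           0.           1.        ]] [[-9.97288322e-01 -7.35925988e-02 -3.63761189e-04]
 [-5.14721018e-02  7.01038648e-01 -7.11263268e-01]
 [ 5.25987230e-02 -7.09315827e-01 -7.02925623e-01]] [0.57174756 0.08266742 1.14758112]
top [[427.16921538   0.         260.18478165]
 [  0.         427.16921538 188.56320117]
 [  0.           0.           1.        ]] [[ 0.05519399 -0.9984557  -0.00631173]
 [-0.96974561 -0.05209928 -0.23849343]
 [ 0.23779629  0.01928418 -0.9711236 ]] [-0.02343244  0.59364928  0.92669658]
{'time_s': 0.1, 'joints': array([ 8.76959178e+01,  2.20860844e+01,  3.86788630e-01, -2.34596825e-02,
       -6.84120751e+01, -1.48167121e+01]), 'joint_velocities': array([ 0.04347244, -0.15749584,  0.14608857,  0.06345596, -0.01729556,
        0.03509707]), 'effort': array([-4.57051865e-04, -3.91693854e+01,  1.87934768e+01,  4.23189148e+00,
        1.34598042e-02, -7.77566402e-05]), 'tcp_pos': array([0.18383301, 0.59682034, 0.24027103]), 'ee_rot': array([[ 9.55641798e-01, -2.94531059e-01, -4.58564644e-04],
       [-2.94531387e-01, -9.55639864e-01, -1.92688165e-03],
       [ 1.29303837e-04,  1.97647032e-03, -9.99998038e-01]]), 'wrist_force': array([ 0.36398249,  0.34905041, -0.57668697]), 'moment': array([-0.0125092 ,  0.00527081, -0.02853784]), 'gripper_force': 0.0, 'gripper_width': 1.0037067346581705}
```

View pics/side0.png

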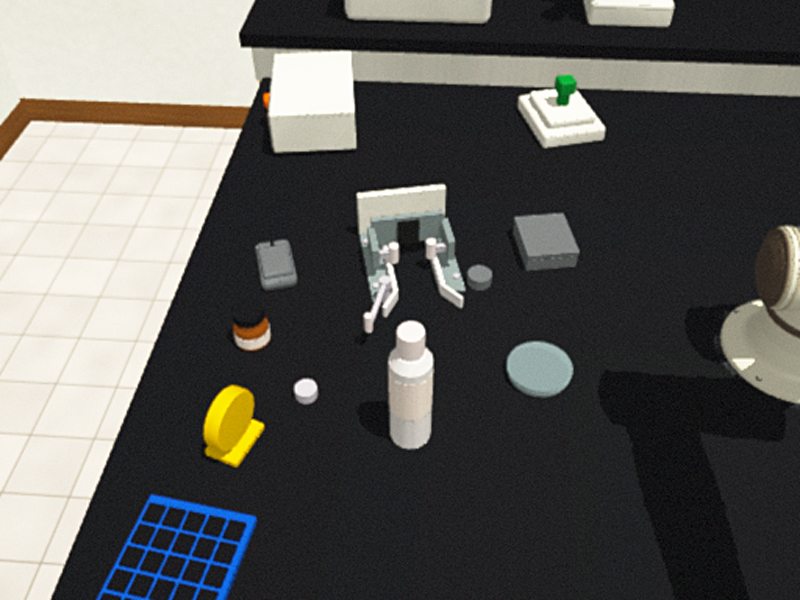

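View pics/top0.png

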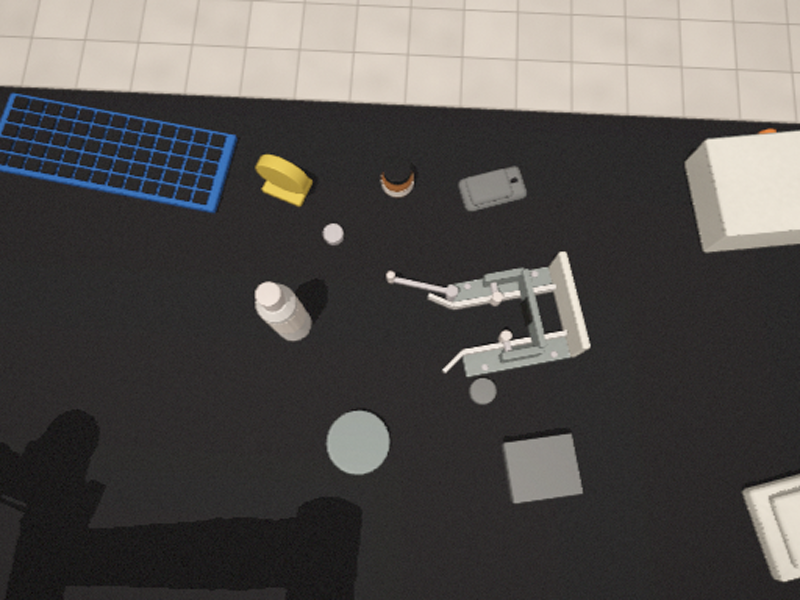

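The side view shows the can at (411,400), the mouth of the bay at (425,300), the gate at (375,305) and the plate at (400,205). The top view shows the can base at (297,325), the bay from (445,330) to (575,300) and the gate tip at (391,276).

```bash
cat > h.py <<'E'
import numpy as np,cv2,pickle
def ray(c,u,v):
    d=c["R"].T@np.linalg.inv(c["camera_matrix"])@np.array([u,v,1.]);return -c["R"].T@c["t"],d/np.linalg.norm(d)
def onz(c,u,v,z):
    o,d=ray(c,u,v);return o+d*(z-o[2])/d[2]
def proj(c,X):
    p=c["camera_matrix"]@(c["R"]@np.asarray(X,float)+c["t"]);return p[:2]/p[2]
E
python3 - <<'E'
from h import *
d=pickle.load(open("c0.pkl","rb"));k=1.5625
t,s=d["top"],d["side"]
def P(n,c,u,v,z): print(n,(onz(c,u/k,v/k,z)*1000).round(1))
P("cap",t,268,291,.202);P("cap",s,411,331,.202)
P("canbase near",s,411,447,0)
P("bend+",t,453,306,.022);P("bend-",t,465,351,.022);P("fl+",t,430,296,.022);P("fl-",t,445,371,.022)
P("tip",t,391,275,.066);P("tip",s,369,318,.066);P("hinge",t,452,291,.046)
P("pl+",t,559,254,.085);P("pl-",t,585,350,.085);P("pl+ s",s,357,190,.085);P("pl- s",s,445,185,.085)
P("mountb",t,333,233,.018);P("mounta",t,483,391,.02);P("dish",t,358,442,.016)
cv2.imwrite("pics/crop.png",cv2.resize(t["pixels"][150:255,240:385,::-1],None,fx=5.5,fy=5.5,interpolation=cv2.INTER_CUBIC))
E
```

```text
cap [557.3 186.2 202. ]
cap [550.7 186.5 202. ]
canbase near [547.8 209.9  -0. ]
bend+ [591.8 -63.7  22. ]
bend- [521.8 -84.9  22. ]
fl+ [606. -27.  22.]
fl- [489.3 -55.5  22. ]
tip [624.8  34.2  66. ]
tip [619.9  40.3  66. ]
hinge [609.8 -60.   46. ]
pl+ [ 665.5 -215.6   85. ]
pl- [ 522.4 -253.1   85. ]
pl+ s [ 668.5 -234.4   85. ]
pl- s [ 522.3 -259.1   85. ]
mountb [703.3 134.4  18. ]
mounta [ 462.3 -114.5   20. ]
dish [376.3  70.2  16. ]
```

View pics/crop.png

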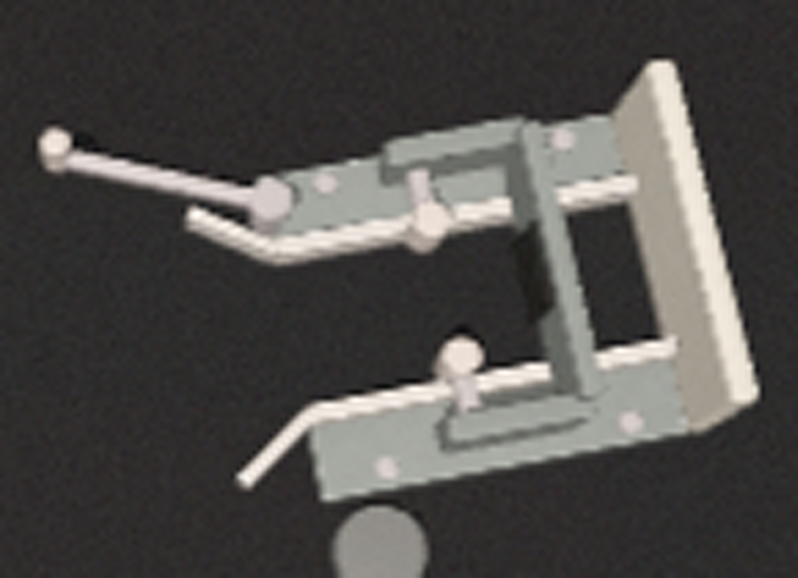

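The crop shows the upper rail's inner edge running (280,262)→(632,192) and the lower one (318,404)→(672,338). The noses are at (428,222) and (460,354), the gate tip is at (55,145) and the hinge is at (270,197).

```bash
cat >> h.py <<'E'
def crop(t,x,y,z): return onz(t,240+x/5.5,150+y/5.5,z)
E
python3 - <<'E'
from h import *
d=pickle.load(open("c0.pkl","rb"));t=d["top"]
C=lambda x,y,z:crop(t,x,y,z)[:2]*1000
a,b,c,e=C(280,260,.022),C(632,192,.022),C(318,406,.022),C(672,340,.022)
print(a,b,c,e,"gaps",np.linalg.norm(a-c),np.linalg.norm(b-e))
u=(b+e-a-c);u/=np.linalg.norm(u);v=np.array([-u[1],u[0]]);mid=(a+b+c+e)/4
print("dir",u,np.degrees(np.arctan2(u[1],u[0])),"y of a,c:",(a-mid)@v,(c-mid)@v)
f,g=C(190,222,.022),C(243,488,.022)
h=C(270,197,.05); n1,n2=C(428,222,.058),C(460,354,.058)
pl=(C(640,205,.022)+C(678,345,.022))/2
base=(C(320,500,.002)); 
for nm,p in dict(bend1=a,bend2=c,fl1=f,fl2=g,hinge=h,n1=n1,n2=n2,plate=pl,basecorner=base,tip=C(55,143,.066)).items(): print(nm,p.round(1),"x",((p-mid)@u).round(1),"y",((p-mid)@v).round(1))
print("mid",mid)
E
```

```text
[588.37137766 -66.28676059] [ 627.96128076 -222.17406587] [523.83564105 -85.37903134] [ 561.58715308 -239.89762423] gaps 67.30063969379945 68.69970412103261
dir [ 0.24177042 -0.97033348] -76.00894439956129 y of a,c: 33.618566134795415 -33.61856613479531
bend1 [588.4 -66.3] x -81.4 y 33.6
bend2 [523.8 -85.4] x -78.5 y -33.6
fl1 [603.6 -25.5] x -117.3 y 58.2
fl2 [486.2 -54.1] x -118.0 y -62.6
hinge [609.8 -59.3] x -83.0 y 56.1
n1 [ 600.3 -127.2] x -19.4 y 30.5
n2 [ 543.5 -142.1] x -18.7 y -28.3
plate [ 590.8 -234.1] x 82.0 y -4.6
basecorner [485.2 -89.2] x -84.2 y -72.0
tip [624.8  34.8] x -170.7 y 93.4
mid [ 575.43886314 -153.43437051]
```

```bash
cat >> h.py <<'E'
from scipy.spatial.transform import Rotation as Ro
O=np.array([.5556,-.0739]);U=np.array([.2418,-.9703]);V=np.array([.9703,.2418])
def w(bx,by): return O+U*bx/1e3+V*by/1e3          # bay mm -> world m
def bay(p): q=np.asarray(p[:2])-O; return np.array([q@U,q@V])*1e3
def Rt(head,tilt): # heading in bay frame deg
    h=np.radians(head); x=np.r_[U*np.cos(h)+V*np.sin(h),0]; z=np.array([0,0,-1.])
    return np.c_[x,np.cross(z,x),z]@Ro.from_euler("y",tilt,degrees=True).as_matrix()
def go(s,bx,by,z,head=0,tilt=30): # TCP target in bay mm
    R=s["ee_rot"];T=np.r_[w(bx,by),z/1e3]
    print("shift",(R.T@(T-s["tcp_pos"])*1e3).round(1),"turn",Ro.from_matrix(R.T@Rt(head,tilt)).as_rotvec().round(4))
def st(s):
    x=s["ee_rot"][:,0];z=s["ee_rot"][:,2]
    print("t",round(s["time_s"],2),"bay",bay(s["tcp_pos"]).round(1),"z",round(s["tcp_pos"][2]*1e3,1),"head",np.degrees(np.arctan2(x[:2]@V,x[:2]@U)).round(1),"tilt",np.degrees(np.arccos(-z[2])).round(1),"F",s["wrist_force"].round(2),"Fb",(U@s["wrist_force"][:2]).round(2),"w",round(s["gripper_width"],2),s["gripper_force"])
E
python3 - <<'E'
from h import *
from station import r
s=r.sense();st(s);c=bay((.552,.185));print("can",c)
hd=np.degrees(np.arctan2(-c[1],-70-c[0]));e=np.array([np.cos(np.radians(hd)),np.sin(np.radians(hd))])
p=c-e*85;print(hd,p);go(s,*p,230,hd)
E
```

```text
t 0.1 bay [-740.7 -198.5] z 240.3 head 58.9 tilt 0.1 F [ 0.36  0.35 -0.58] Fb -0.25 w 1.0 0.0
can [-252.08115   59.10894]
-17.984967213393524 [-332.92784267   85.35417355]
shift [453.8 202.3  10.7] turn [-0.3491  0.4405  1.3091]
```

Call:
servo_tool --commands '[[[0.72,454,202,11,-0.349,0.4405,1.309],[0.72,454,202,11,-0.349,0.4405,1.309],[0.72,454,202,11,-0.349,0.4405,1.309],[0.72,454,202,11,-0.349,0.4405,1.309],[0.72,454,202,11,-0.349,0.4405,1.309]]]'

```text
time_s: 0.6
tcp_pos: [0.3732, 0.4315, 0.2355]
ee_rot: [[0.532, -0.844, 0.072], [-0.801, -0.529, -0.279], [0.274, 0.091, -0.958]]
wrist_force: [-0.3, -0.1, -0.1]
gripper_width: 0.634
gripper_force: 0.0
```

Run:
```python
from h import *
from station import r
s=r.sense();st(s);go(s,-333,85,230,-18)
```

```text
t 0.6 bay [-534.5  -54.8] z 235.5 head 19.6 tilt 16.8 F [-0.33 -0.07 -0.07] Fb -0.01 w 0.63 0.0
shift [226.2 -70.5  63.7] turn [-0.1649  0.2082  0.6153]
```

Call:
servo_tool --commands '[[[0.72,226,-70,64,-0.165,0.208,0.615],[0.72,226,-70,64,-0.165,0.208,0.615],[0.72,226,-70,64,-0.165,0.208,0.615],[0.72,226,-70,64,-0.165,0.208,0.615],[0.72,226,-70,64,-0.165,0.208,0.615]]]'

```text
time_s: 1.1
tcp_pos: [0.5584, 0.2705, 0.228]
ee_rot: [[-0.059, -0.998, -0.036], [-0.864, 0.069, -0.499], [0.5, 0.002, -0.866]]
wrist_force: [-0.0, 1.0, 0.2]
gripper_width: 0.293
gripper_force: 0.0
```

Run:
```python
from h import *
from station import r
s=r.sense();st(s);go(s,-333,85,48,-18)
c=r.capture("wrist");print(c["camera_matrix"],c["R"],c["t"]);pickle.dump(c,open("w1.pkl","wb"))
```

```text
t 1.1 bay [-333.5   85.9] z 228.0 head -17.9 tilt 30.0 F [-0.04  1.05  0.17] Fb -1.03 w 0.29 0.0
shift [-89.4   0.4 156.2] turn [ 0.0012 -0.0004  0.0018]
[[297.31863964   0.         252.02177083]
 [  0.         297.31863964 187.40859199]
 [  0.           0.           1.        ]] [[-0.99764443  0.06858612  0.00123924]
 [ 0.06664497  0.97337177 -0.21933045]
 [-0.01624926 -0.21873122 -0.97564984]] [ 0.53871655 -0.21401444  0.45200385]
```

Call:
servo_tool --commands '[[[0.72,-22,0,39,0,0,0],[0.72,-45,0,78,0,0,0],[0.72,-67,0,117,0,0,0],[0.72,-85,0,148,0,0,0],[0.72,-89.5,0,156,0,0,0]]]'

```text
time_s: 1.65
tcp_pos: [0.5544, 0.2697, 0.0449]
ee_rot: [[-0.053, -0.998, -0.04], [-0.862, 0.066, -0.502], [0.504, 0.008, -0.864]]
wrist_force: [-0.4, -0.7, -0.7]
gripper_width: 0.278
gripper_force: 0.0
```

Run:
```python
from h import *
from station import r
s=r.sense();st(s)
for n in("top","wrist"):
    c=r.capture(n);pickle.dump(c,open(n+"2.pkl","wb"))
    im=c["pixels"][:,:,::-1]
    if n=="top": im=cv2.resize(im[150:255,150:350],None,fx=4,fy=4,interpolation=cv2.INTER_CUBIC)
    else: im=cv2.resize(im,(512,384))
    globals()[n]=im
canvas=np.zeros((420,800,3),np.uint8);canvas[:]=top
cv2.imwrite("pics/t2.png",canvas);cv2.imwrite("pics/w2.png",wrist)
```

```text
t 1.65 bay [-333.7   82. ] z 44.9 head -17.5 tilt 30.3 F [-0.44 -0.68 -0.67] Fb 0.55 w 0.28 0.0
```

View pics/t2.png

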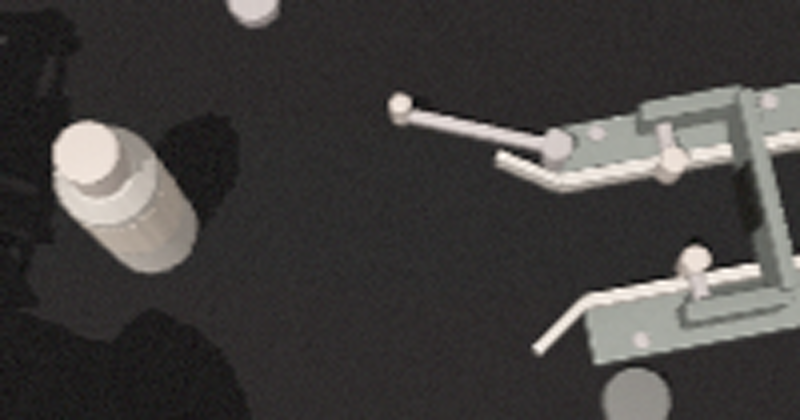

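The crop shows the cap top at (86,152), the base circle centred near (152,226), and the dark gripper at the left behind the can.

Run:
```python
from h import *
t=pickle.load(open("top2.pkl","rb"))
C=lambda x,y,z:bay(onz(t,150+x/4,150+y/4,z)).round(1)
print(C(86,152,.202),C(152,226,0), "low",C(155,272,0),"right",C(197,230,0))
```

```text
[-252.5   61. ] [-253.1   63.6] low [-255.6   34.6] right [-226.    55.8]
```

Run:
```python
from h import *
from station import r
s=r.sense();c=np.array([-253,62.]);hd=-18.7;e=np.array([np.cos(np.radians(hd)),np.sin(np.radians(hd))])
for L in(47,-0,-60):print(L,c-e*L,end=" ");go(s,*(c-e*L),48,hd)
```

```text
47 [-297.51888305   77.06881056] shift [32.5 -4.7 19.1] turn [-0.0056 -0.0007  0.017 ]
0 [-253.   62.] shift [73.2 -3.8 42.6] turn [-0.0056 -0.0007  0.017 ]
-60 [-196.16738334   42.76322056] shift [125.1  -2.8  72.6] turn [-0.0056 -0.0007  0.017 ]
```

Call:
servo_tool --commands '[[[0.72,21,-5,12.6,-0.006,0,0.017],[0.72,32,-4.7,19,-0.006,0,0.017],[0.72,36,-4.7,21,-0.006,0,0.017],[0.72,38.6,-4.6,22.6,-0.006,0,0.017],[0.72,42,-4.5,24.6,-0.006,0,0.017]]]'

```text
time_s: 2.25
tcp_pos: [0.5592, 0.2248, 0.0504]
ee_rot: [[-0.073, -0.997, -0.035], [-0.866, 0.081, -0.493], [0.495, -0.005, -0.869]]
wrist_force: [-1.0, 4.2, 3.1]
gripper_width: 0.278
gripper_force: 1.7
```

Run:
```python
from h import *
from station import r
s=r.sense();st(s)
c=np.array([-253,62.]);hd=-18.7;e=np.array([np.cos(np.radians(hd)),np.sin(np.radians(hd))])
for L in(0,-60):go(s,*(c-e*L),48,hd)
```

```text
t 2.25 bay [-289.    75.7] z 50.4 head -18.8 tilt 29.7 F [-1.02  4.15  3.09] Fb -4.28 w 0.28 1.7085769931071582
shift [32.3  1.5 21.2] turn [-0.0051  0.0061 -0.0013]
shift [84.4  1.6 50.8] turn [-0.0051  0.0061 -0.0013]
```

Call:
servo_tool --commands '[[[0.72,6,0,5,-0.005,0.006,0],[0.72,15,0,10.5,-0.005,0.006,0],[0.72,24,0,16,-0.005,0.006,0],[0.72,33,0,21.5,-0.005,0.006,0],[0.72,42,0.5,27,-0.005,0.006,0]]]'

```text
time_s: 2.75
tcp_pos: [0.5536, 0.1727, 0.0467]
ee_rot: [[-0.072, -0.996, -0.044], [-0.861, 0.085, -0.501], [0.503, 0.002, -0.864]]
wrist_force: [0.1, 4.1, 3.4]
gripper_width: 0.284
gripper_force: 2.2
```

Run:
```python
from h import *
from station import r
s=r.sense();st(s)
c=np.array([-253,62.]);hd=-18.7;e=np.array([np.cos(np.radians(hd)),np.sin(np.radians(hd))])
for L in(-50,-100):go(s,*(c-e*L),48,hd)
c=r.capture("top");im=c["pixels"][150:255,150:350,::-1];pickle.dump(c,open("top3.pkl","wb"))
cv2.imwrite("pics/t3.png",cv2.resize(im,None,fx=4,fy=4,interpolation=cv2.INTER_CUBIC))
```

```text
t 2.75 bay [-239.8   57.7] z 46.7 head -18.8 tilt 30.2 F [0.07 4.1  3.38] Fb -3.96 w 0.28 2.2457417473196983
shift [31.8  0.  17. ] turn [ 0.0031 -0.0032 -0.0013]
shift [75.  -0.1 42.2] turn [ 0.0031 -0.0032 -0.0013]
```

View pics/t3.png

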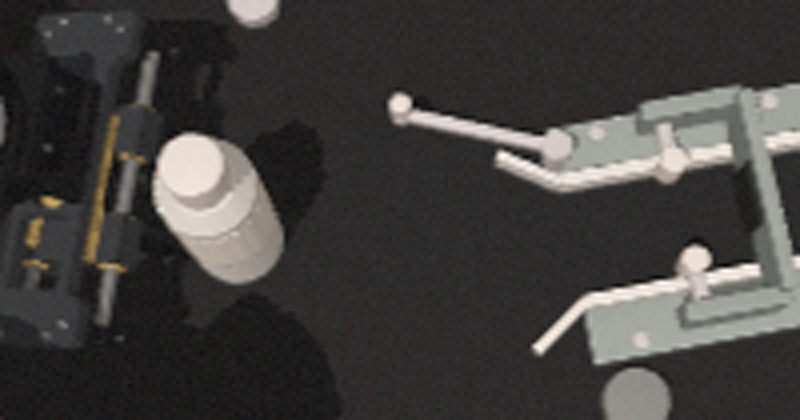

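The can (cap at (191,163) in the crop) is upright, sits centred ahead of the fingers and follows the intended line.

Call:
servo_tool --commands '[[[0.72,8.4,0,4.6,0.003,-0.003,0],[0.72,16.8,0,9.2,0.003,-0.003,0],[0.72,25.2,0,13.8,0.003,-0.003,0],[0.72,33.6,0,18.4,0.003,-0.003,0],[0.72,42,0,23,0.003,-0.003,0]]]'

```text
time_s: 3.3
tcp_pos: [0.549, 0.1245, 0.0475]
ee_rot: [[-0.072, -0.996, -0.043], [-0.862, 0.084, -0.499], [0.501, 0.001, -0.865]]
wrist_force: [-0.3, 1.2, -1.1]
gripper_width: 0.277
gripper_force: 1.0
```

Call:
servo_tool --commands '[[[0.72,8.4,0,5,0,0,0],[0.72,16.8,0,10,0,0,0],[0.72,25.2,0,14.8,0,0,0],[0.72,30,0,17.5,0,0,0],[0.72,32,0,18.5,0,0,0]]]'

```text
time_s: 3.8
tcp_pos: [0.5461, 0.0881, 0.0479]
ee_rot: [[-0.073, -0.996, -0.042], [-0.863, 0.084, -0.499], [0.501, 0.0, -0.866]]
wrist_force: [0.1, 2.3, -1.3]
gripper_width: 0.282
gripper_force: 1.0
```

Run:
```python
from h import *
from station import r
s=r.sense();st(s)
c=r.capture("top");im=c["pixels"][150:255,150:350,::-1];pickle.dump(c,open("top4.pkl","wb"))
cv2.imwrite("pics/t4.png",cv2.resize(im,None,fx=4,fy=4,interpolation=cv2.INTER_CUBIC))
c=pickle.load(open("top3.pkl","rb"));print(bay(onz(c,150+191/4,150+163/4,.202)))
```

```text
t 3.8 bay [-159.5   30. ] z 47.9 head -18.8 tilt 30.0 F [ 0.13  2.31 -1.3 ] Fb -2.21 w 0.28 1.046683145686984
[-201.12308712   45.20250384]
```

View pics/t4.png

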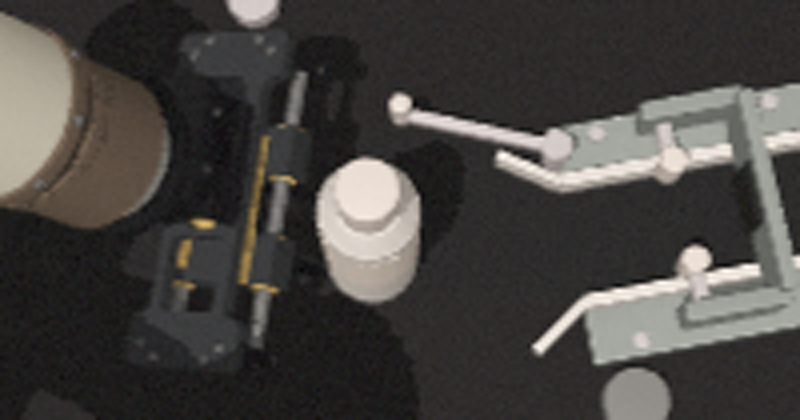

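The cap is at (368,190) in the crop. The can is upright, in the cradle, ahead of the mouth and clear of the gate.

```bash
cat >> h.py <<'E'
def rows(s,pts,D=41.5,z=48,tilt=30,pr=True): # pts: (can x, can y, heading)
    for cx,cy,hd in pts:
        h=np.radians(hd);go(s,cx-D*np.cos(h),cy-D*np.sin(h),z,hd,tilt)
E
python3 - <<'E'
from h import *
from station import r
c=pickle.load(open("top4.pkl","rb"));p=bay(onz(c,150+368/4,150+190/4,.202));s=r.sense();q=bay(s["tcp_pos"]);print(p,np.linalg.norm(p-q))
D=np.linalg.norm(p-q)
f=np.linspace(0,1,6)[1:]
rows(s,[(p[0]+a*48,p[1]*(1-.65*a),-18.8+a*11) for a in f],D)
E
```

```text
[-115.69804204   14.49224833] 46.50612280341641
shift [8.5 1.  4.8] turn [ 0.0195 -0.0008 -0.0335]
shift [17.   1.5  9.7] turn [ 0.0387 -0.0008 -0.0667]
shift [25.5  1.9 14.6] turn [ 0.0579 -0.0008 -0.1   ]
shift [34.1  2.4 19.6] turn [ 0.0771 -0.0008 -0.1332]
shift [42.8  2.8 24.6] turn [ 0.0963 -0.0008 -0.1665]
```

Call:
servo_tool --commands '[[[0.72,8.5,0.8,4.8,0.02,0,-0.033],[0.72,17,1.4,9.7,0.039,0,-0.067],[0.72,25.5,1.9,14.6,0.058,0,-0.1],[0.72,34,2.4,19.6,0.077,0,-0.133],[0.72,41,2.8,23.8,0.096,0,-0.166]]]'

```text
time_s: 4.35
tcp_pos: [0.5397, 0.042, 0.0478]
ee_rot: [[0.095, -0.994, 0.056], [-0.86, -0.11, -0.497], [0.5, -0.0, -0.866]]
wrist_force: [-1.3, 2.0, 0.7]
gripper_width: 0.28
gripper_force: 1.1
```

Run:
```python
from h import *
from station import r
s=r.sense();st(s)
c=r.capture("top");im=c["pixels"][150:255,150:350,::-1];pickle.dump(c,open("top5.pkl","wb"))
cv2.imwrite("pics/t5.png",cv2.resize(im,None,fx=4,fy=4,interpolation=cv2.INTER_CUBIC))
```

```text
t 4.35 bay [-116.3   12.6] z 47.8 head -7.7 tilt 30.0 F [-1.29  1.97  0.69] Fb -2.22 w 0.28 1.140086017549038
```

View pics/t5.png

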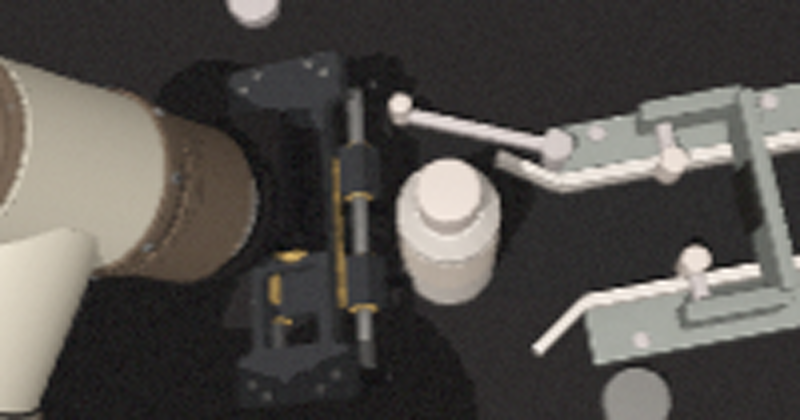

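The cap is at (449,190). The can is upright just short of the flare, and the gripper body is still left of the gate tip at (400,107).

Run:
```python
from h import *
from station import r
c=pickle.load(open("top5.pkl","rb"));p=bay(onz(c,150+449/4,150+190/4,.202));s=r.sense();q=bay(s["tcp_pos"]);print(p,np.linalg.norm(p-q),np.degrees(np.arctan2(*(p-q)[::-1])))
D=np.linalg.norm(p-q)
f=np.linspace(0,1,6)[1:]
rows(s,[(p[0]+a*40,7*(1-a),-7.7*(1-a)) for a in f],D)
print(); rows(s,[(p[0]+80,0,0)],D)
```

```text
[-75.66105398   6.77513499] 39.500809044046775 -5.815572035127346
shift [ 7.1 -0.1  3.9] turn [ 0.0147 -0.0019 -0.0223]
shift [14.1  1.2  8. ] turn [ 0.0282 -0.0019 -0.0456]
shift [21.2  2.6 12.1] turn [ 0.0416 -0.0018 -0.0689]
shift [28.3  4.  16.3] turn [ 0.0551 -0.0018 -0.0921]
shift [35.4  5.4 20.4] turn [ 0.0685 -0.0018 -0.1154]

shift [69.7  0.  40.3] turn [ 0.0685 -0.0018 -0.1154]
```

Call:
servo_tool --commands '[[[0.72,7,0.4,4,0.015,0,-0.022],[0.72,14,1.5,8,0.028,0,-0.046],[0.72,21,2.7,12.1,0.042,0,-0.069],[0.72,28,4,16.3,0.055,0,-0.092],[0.72,35,5.4,20.4,0.068,0,-0.115]]]'

```text
time_s: 4.9
tcp_pos: [0.5391, 0.0015, 0.0477]
ee_rot: [[0.208, -0.97, 0.123], [-0.84, -0.241, -0.485], [0.501, -0.002, -0.866]]
wrist_force: [0.0, 2.3, 0.9]
gripper_width: 0.28
gripper_force: 1.3
```

Run:
```python
from h import *
from station import r
s=r.sense();st(s)
for x in (-36,0,37,60):rows(s,[(x,0,0)],40.5)
c=r.capture("top");pickle.dump(c,open("top6.pkl","wb"))
g=c["pixels"].astype(int);m=(g.min(2)>190).astype(np.uint8)
n,l,S,ce=cv2.connectedComponentsWithStats(m)
for i in range(1,n):
    if S[i,4]>40 and 150<ce[i][0]<380 and 130<ce[i][1]<260: print(S[i],ce[i].round(1),bay(onz(c,*ce[i],.202)).round(1))
```

```text
t 4.9 bay [-77.1   2.2] z 47.7 head -0.1 tilt 30.0 F [0.02 2.29 0.88] Fb -2.22 w 0.28 1.2741765193641186
shift [0.7 2.2 0.1] turn [-0.0016 -0.0006 -0.0017]
shift [31.9  2.2 18.1] turn [-0.0016 -0.0006 -0.0017]
shift [63.9  2.2 36.6] turn [-0.0016 -0.0006 -0.0017]
shift [83.8  2.1 48.1] turn [-0.0016 -0.0006 -0.0017]
[208 144  11  11  95] [212.6 148.8] [-157.1  127.7]
[358 161  20  62 259] [367.4 191.9] [134.6 -22.1]
[261 179  31   8  71] [276.  182.9] [-42.5  31.3]
[297 186  36   9 110] [314.9 189.9] [31.8  2. ]
[273 188  17  16 194] [281.  195.7] [-37.9   3.4]
[268 199  22  15 143] [277.6 207.5] [-49.4 -19.2]
[349 211  14   6  41] [355.6 213.7] [100.7 -60.8]
[323 216  17   8  53] [330.6 218.7] [ 49.5 -61.3]
[284 220  38  18 109] [302.2 225.4] [ -8.7 -63.7]
[ 150  222   36   43 1004] [167.  243.2] [-276.8  -48.1]
```

Call:
servo_tool --commands '[[[0.72,6,0.5,3.5,0,0,0],[0.72,12.5,1,7.1,0,0,0],[0.72,19,1.5,10.8,0,0,0],[0.72,25.5,2,14.5,0,0,0],[0.72,32,2.2,18.1,0,0,0]]]'

```text
time_s: 5.45
tcp_pos: [0.5453, -0.0358, 0.0478]
ee_rot: [[0.206, -0.971, 0.121], [-0.841, -0.239, -0.486], [0.501, -0.001, -0.866]]
wrist_force: [-0.8, 1.4, -1.1]
gripper_width: 0.281
gripper_force: 1.0
```

```bash
cat > cap.py <<'E'
from h import *
from station import r
import sys
s=r.sense();st(s)
c=r.capture("top");pickle.dump(c,open("topN.pkl","wb"))
g=c["pixels"].astype(int);m=(g.min(2)>190).astype(np.uint8)
n,l,S,ce=cv2.connectedComponentsWithStats(m)
for i in range(1,n):
    if S[i,4]>100 and 240<ce[i][0]<350 and 170<ce[i][1]<215: print(S[i],ce[i].round(1),bay(onz(c,*ce[i],.202)).round(1))
q=bay(s["tcp_pos"])
for x in map(float,sys.argv[1:]):
    print("tcp x",x,end=" ");go(s,x,0,48)
E
python3 cap.py -20 0 20
```

```text
t 5.45 bay [-39.4  -0.8] z 47.8 head -0.2 tilt 30.0 F [-0.85  1.39 -1.11] Fb -1.55 w 0.28 0.9536967426538467
[293 187  15  15 184] [300.  193.8] [ 0.6 -0.1]
[286 197  21  15 146] [295.3 205.5] [-13.7 -21.9]
tcp x -20.0 shift [16.9 -0.9  9.6] turn [ 0.0004 -0.0008 -0.0029]
tcp x 0.0 shift [34.2 -0.9 19.6] turn [ 0.0004 -0.0008 -0.0029]
tcp x 20.0 shift [51.5 -1.  29.6] turn [ 0.0004 -0.0008 -0.0029]
```

Call:
servo_tool --commands '[[[0.72,6,-0.5,3.5,0,0,0],[0.72,12,-0.9,7,0,0,0],[0.72,18,-0.9,10.4,0,0,0],[0.72,23,-0.9,13.2,0,0,0],[0.72,27,-0.9,15.5,0,0,0]]]'

```text
time_s: 6.0
tcp_pos: [0.5535, -0.0659, 0.048]
ee_rot: [[0.206, -0.971, 0.121], [-0.841, -0.239, -0.486], [0.501, -0.001, -0.866]]
wrist_force: [-0.4, 2.3, -0.7]
gripper_width: 0.278
gripper_force: 0.9
```

```bash
python3 cap.py 0 20 40
```

```text
t 6.0 bay [-8.3 -0.1] z 48.0 head -0.2 tilt 30.0 F [-0.39  2.34 -0.65] Fb -2.37 w 0.28 0.9292101860046387
[308 184  15  15 184] [315.1 190.7] [31.7  0.4]
[301 193  20  16 151] [309.2 202.3] [ 15.  -20.7]
tcp x 0.0 shift [ 7.2 -0.1  4.1] turn [ 0.0004 -0.0007 -0.003 ]
tcp x 20.0 shift [24.5 -0.2 14.1] turn [ 0.0004 -0.0007 -0.003 ]
tcp x 40.0 shift [41.8 -0.2 24.2] turn [ 0.0004 -0.0007 -0.003 ]
```

Call:
servo_tool --commands '[[[0.72,1.7,0,1,0,0,0],[0.72,3.5,0,2,0,0,0],[0.72,5.2,0,3,0,0,0],[0.72,7,0,4,0,0,0],[0.72,8.7,0,5,0,0,0]]]'

```text
time_s: 6.55
tcp_pos: [0.556, -0.075, 0.0481]
ee_rot: [[0.207, -0.971, 0.121], [-0.841, -0.24, -0.486], [0.501, -0.001, -0.866]]
wrist_force: [0.6, 1.3, -1.1]
gripper_width: 0.283
gripper_force: 1.0
```

Call:
servo_tool --commands '[[[0.72,1.4,0,0.8,0,0,0],[0.72,2.8,0,1.6,0,0,0],[0.72,4.2,0,2.4,0,0,0],[0.72,5.6,0,3.2,0,0,0],[0.72,7,0,4,0,0,0]]]'

```text
time_s: 7.05
tcp_pos: [0.5586, -0.0812, 0.0478]
ee_rot: [[0.209, -0.97, 0.123], [-0.842, -0.242, -0.483], [0.498, -0.003, -0.867]]
wrist_force: [-1.6, 8.5, 0.9]
gripper_width: 0.279
gripper_force: 4.0
```

```bash
python3 cap.py 20
```

```text
t 7.05 bay [7.8 1.1] z 47.8 head -0.1 tilt 29.9 F [-1.64  8.46  0.86] Fb -8.61 w 0.28 4.039658010005951
[315 182  18  15 191] [322.4 188.7] [47.2  1.7]
[301 190  27  17 169] [314.8 199.6] [ 27.2 -17.5]
tcp x 20.0 shift [10.7  1.1  5.9] turn [-0.0031  0.0022 -0.0012]
```

Call:
servo_tool --commands '[[[0.72,1.2,0.3,0.7,0,0,0],[0.72,2.4,0.6,1.4,0,0,0],[0.72,3.6,0.9,2.1,0,0,0],[0.72,4.8,1,2.8,0,0,0],[0.72,6,1,3.5,0,0,0]]]'

```text
time_s: 7.6
tcp_pos: [0.5598, -0.0869, 0.0478]
ee_rot: [[0.21, -0.97, 0.125], [-0.842, -0.245, -0.481], [0.497, -0.005, -0.868]]
wrist_force: [-2.4, 10.5, 1.0]
gripper_width: 0.282
gripper_force: 5.0
```

Call:
servo_tool --commands '[[[0.72,1,0,0.6,0,0,0],[0.72,2,0,1.2,0,0,0],[0.72,3,0,1.8,0,0,0],[0.72,4,0,2.4,0,0,0],[0.72,5,0,3,0,0,0]]]'

```text
time_s: 8.1
tcp_pos: [0.5611, -0.093, 0.0478]
ee_rot: [[0.21, -0.97, 0.125], [-0.842, -0.244, -0.482], [0.498, -0.004, -0.867]]
wrist_force: [-1.0, 9.4, 0.3]
gripper_width: 0.288
gripper_force: 4.1
```

```bash
python3 cap.py 30
```

```text
t 8.1 bay [19.9  0.7] z 47.8 head -0.0 tilt 29.8 F [-0.99  9.42  0.33] Fb -9.38 w 0.29 4.071057960391045
[321 181  15  15 180] [328.  187.8] [58.7  1.5]
[313 191  22  15 153] [321.9 199.5] [ 41.3 -19.9]
tcp x 30.0 shift [8.9 0.7 4.9] turn [-0.0047  0.0028 -0.0002]
```

Call:
servo_tool --commands '[[[0.72,0.9,0.1,0.5,0,0,0],[0.72,1.8,0.2,1,0,0,0],[0.72,2.6,0.3,1.5,0,0,0],[0.72,3.5,0.4,2,0,0,0],[0.72,4.3,0.5,2.5,0,0,0]]]'

```text
time_s: 8.65
tcp_pos: [0.5617, -0.0991, 0.048]
ee_rot: [[0.208, -0.97, 0.124], [-0.841, -0.242, -0.484], [0.499, -0.003, -0.867]]
wrist_force: [0.9, 4.1, -1.6]
gripper_width: 0.278
gripper_force: 2.3
```

```bash
python3 cap.py 30
```

```text
t 8.65 bay [25.9 -0.2] z 48.0 head -0.1 tilt 29.9 F [ 0.87  4.08 -1.62] Fb -3.75 w 0.28 2.2885867953300476
[324 180  16  15 184] [331.2 187.2] [65.3  1.3]
[316 191  21  14 147] [324.7 199.1] [ 46.9 -20.1]
tcp x 30.0 shift [ 3.6 -0.2  2. ] turn [-0.003   0.0011 -0.0014]
```

Call:
servo_tool --commands '[[[0.72,0.7,0,0.4,0,0,0],[0.72,1.4,0,0.8,0,0,0],[0.72,2.1,0,1.2,0,0,0],[0.72,2.8,0,1.6,0,0,0],[0.72,3.5,0,2,0,0,0]]]'

```text
time_s: 9.2
tcp_pos: [0.5609, -0.1054, 0.0482]
ee_rot: [[0.205, -0.971, 0.119], [-0.84, -0.238, -0.488], [0.502, -0.0, -0.865]]
wrist_force: [-0.3, 0.7, -0.7]
gripper_width: 0.279
gripper_force: 0.3
```

```bash
python3 cap.py 35
```

```text
t 9.2 bay [31.8 -2.4] z 48.2 head -0.3 tilt 30.1 F [-0.27  0.67 -0.66] Fb -0.72 w 0.28 0.32019331119954586
[328 179  28  15 220] [337.3 186. ] [78.   1.5]
[319 189  21  16 154] [328.4 198.3] [ 54.5 -19.9]
tcp x 35.0 shift [ 2.6 -2.4  1.7] turn [ 0.0021 -0.0023 -0.0039]
```

Call:
servo_tool --commands '[[[0.72,0.5,-0.3,0.3,0,0,0],[0.72,1.0,-0.6,0.6,0,0,0],[0.72,1.5,-1,0.9,0,0,0],[0.72,2,-1.5,1.2,0,0,0],[0.72,2.5,-2,1.5,0,0,0]]]'

```text
time_s: 9.75
tcp_pos: [0.5641, -0.1065, 0.0478]
ee_rot: [[0.207, -0.971, 0.121], [-0.841, -0.24, -0.486], [0.5, -0.001, -0.866]]
wrist_force: [-1.3, 1.7, 0.2]
gripper_width: 0.284
gripper_force: 1.2
```

```bash
python3 cap.py 40
python3 - <<'E'
from h import *
c=pickle.load(open("topN.pkl","rb"))
cv2.imwrite("pics/t6.png",cv2.resize(c["pixels"][150:255,240:385,::-1],None,fx=5.5,fy=5.5,interpolation=cv2.INTER_CUBIC))
E
```

```text
t 9.75 bay [33.7  0.4] z 47.8 head -0.2 tilt 30.0 F [-1.32  1.75  0.18] Fb -2.01 w 0.28 1.1830441234633327
[328 179  28  15 220] [337.3 186. ] [78.   1.5]
[319 189  22  16 154] [328.5 198.3] [ 54.8 -19.9]
tcp x 40.0 shift [5.5 0.4 2.9] turn [ 0.0002 -0.0004 -0.0025]
```

View pics/t6.png

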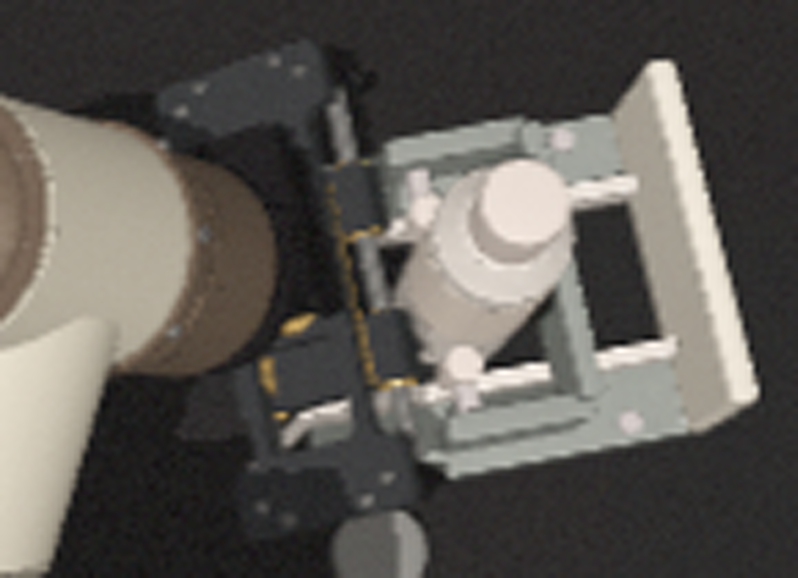

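The cap is at (524,202) and the can stands past the noses at (424,212) and (463,362), so it seems to have snapped in. One small nudge will confirm it is on the stop.

Call:
servo_tool --commands '[[[0.72,0.3,0.1,0.2,0,0,0],[0.72,0.6,0.2,0.4,0,0,0],[0.72,0.9,0.3,0.6,0,0,0],[0.72,1.3,0.4,0.8,0,0,0],[0.72,1.3,0.4,0.8,0,0,0]]]'

```text
time_s: 10.3
tcp_pos: [0.5643, -0.1072, 0.0477]
ee_rot: [[0.208, -0.97, 0.122], [-0.841, -0.241, -0.484], [0.499, -0.002, -0.867]]
wrist_force: [-2.9, 6.1, 2.1]
gripper_width: 0.281
gripper_force: 3.1
```

```bash
python3 cap.py -70
python3 - <<'E'
from h import *
c=pickle.load(open("topN.pkl","rb"));print(bay(onz(c,335.3,186.7,.202)))
E
```

```text
t 10.3 bay [34.4  0.4] z 47.7 head -0.1 tilt 29.9 F [-2.88  6.08  2.05] Fb -6.59 w 0.28 3.1086210161447525
[328 179  28  15 221] [337.3 185.9] [78.   1.7]
[319 189  21  16 152] [328.4 198.3] [ 54.7 -20. ]
tcp x -70.0 shift [-90.3   0.5 -52.4] turn [-0.0016  0.001  -0.0015]
[73.69136569  0.78426444]
```

The force rose to 6.6 N with under 1 mm of travel, so the can is home on the stop. I'll back off and raise the tool.

Call:
servo_tool --commands '[[[0.72,-10,0,-6,0,0,0],[0.72,-45,0,-26,0,0,0],[0.72,-88,0,-51,0,0,0],[0.72,-88,0,-51,0,0,0],[0.72,-65,0,-91,0,0,0]]]'

```text
time_s: 10.85
tcp_pos: [0.5367, -0.0096, 0.0905]
ee_rot: [[0.214, -0.97, 0.112], [-0.837, -0.242, -0.491], [0.503, 0.011, -0.864]]
wrist_force: [1.5, -1.7, 0.5]
gripper_width: 0.284
gripper_force: 0.0
```

Run:
```python
from h import *
from station import r
s=r.sense();st(s);go(s,-43,118,160,0,0)
```

```text
t 10.85 bay [-67.   -2.8] z 90.5 head 0.4 tilt 30.2 F [ 1.55 -1.66  0.5 ] Fb 1.98 w 0.28 0.0
shift [  56.4 -120.   -49.2] turn [ 0.0112 -0.5276  0.003 ]
```

Call:
servo_tool --commands '[[[1.0,24,0,-42,0,0,0],[1.0,36,0,-60,0,-0.13,0],[1.0,42,-40,-56,0.01,-0.27,0],[1.0,49,-80,-52,0.01,-0.4,0],[1.0,56,-120,-49,0.01,-0.527,0]]]'

```text
time_s: 11.35
tcp_pos: [0.6633, -0.0031, 0.1666]
ee_rot: [[0.244, -0.97, 0.011], [-0.97, -0.244, 0.012], [-0.009, -0.014, -1.0]]
wrist_force: [0.2, -0.7, -0.2]
gripper_width: 0.018
gripper_force: 0.0
```

Run:
```python
from h import *
from station import r
s=r.sense();st(s);go(s,-43,118,51,0,0)
c=r.capture("top");pickle.dump(c,open("topG.pkl","wb"))
cv2.imwrite("pics/t7.png",cv2.resize(c["pixels"][130:255,220:385,::-1],None,fx=4.8,fy=4.8,interpolation=cv2.INTER_CUBIC))
```

```text
t 11.35 bay [-42.7 121.6] z 166.6 head 0.1 tilt 0.9 F [ 0.18 -0.73 -0.16] Fb 0.75 w 0.02 0.0
shift [  0.7   5.2 115.5] turn [-0.0136  0.0091  0.0019]
```

View pics/t7.png

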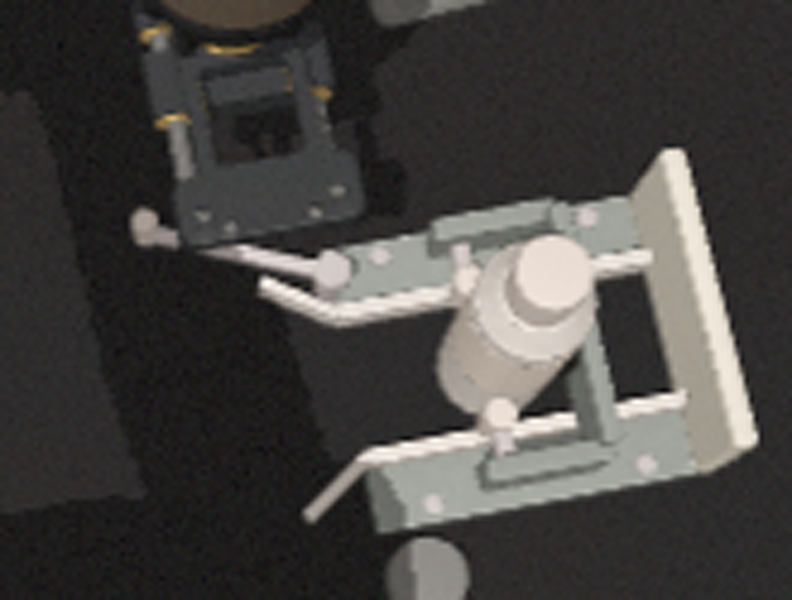

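The can stands in the clip, the gate is unchanged (tip at (145,228)), and the tool is above its outer side. Next I'll descend.

Call:
servo_tool --commands '[[[1.0,0.5,3,30,-0.013,0.009,0],[1.0,0.5,5,60,-0.013,0.009,0],[1.0,0.5,5,90,-0.013,0.009,0],[1.0,0.5,5,110,-0.013,0.009,0],[1.0,0.5,5,115.5,-0.013,0.009,0]]]'

```text
time_s: 11.9
tcp_pos: [0.6557, -0.0058, 0.046]
ee_rot: [[0.241, -0.971, -0.008], [-0.971, -0.241, -0.008], [0.006, 0.009, -1.0]]
wrist_force: [-0.8, -0.5, -0.1]
gripper_width: 0.003
gripper_force: 0.0
```

```bash
cat > gate.py <<'E'
from h import *
from station import r
import sys
s=r.sense();st(s)
for th in map(float,sys.argv[1:]):
    n=np.array([np.cos(th),-np.sin(th)]);b=np.array([-np.sin(th),-np.cos(th)])
    p=np.array([0,54])+65*b-n*(9.5*abs(n[0])+15*abs(n[1])+5)
    print(th,p.round(1),end=" ");go(s,*p,51,0,0)
E
python3 gate.py 2.0 1.8 1.6 1.4 1.2 1.0
```

```text
t 11.9 bay [-41.9 113.6] z 46.0 head -0.1 tilt 0.6 F [-0.76 -0.5  -0.05] Fb 0.31 w 0.0 0.0
2.0 [-49.7 101.6] shift [-7.8 12.1 -5. ] turn [ 0.0095 -0.006  -0.0012]
1.8 [-58.4  90. ] shift [-16.4  23.7  -4.9] turn [ 0.0095 -0.006  -0.0012]
1.6 [-64.4  76.2] shift [-22.4  37.6  -4.8] turn [ 0.0095 -0.006  -0.0012]
1.4 [-67.7  64. ] shift [-25.7  49.7  -4.7] turn [ 0.0095 -0.006  -0.0012]
1.2 [-68.7  51.3] shift [-26.7  62.4  -4.6] turn [ 0.0095 -0.006  -0.0012]
1.0 [-67.  38.] shift [-25.   75.7  -4.5] turn [ 0.0095 -0.006  -0.0012]
```

Call:
servo_tool --commands '[[[1.0,-8,12,-4,0.009,-0.006,0],[1.0,-12,18,-4.9,0.009,-0.006,0],[1.0,-16.5,24,-4.9,0.009,-0.006,0],[1.0,-20,31,-4.9,0.009,-0.006,0],[1.0,-22.5,38,-4.8,0.009,-0.006,0]]]'

```text
time_s: 12.4
tcp_pos: [0.6162, 0.0079, 0.0548]
ee_rot: [[0.242, -0.97, 0.009], [-0.97, -0.242, 0.002], [0.001, -0.009, -1.0]]
wrist_force: [1.2, -1.3, 0.8]
gripper_width: 0.005
gripper_force: 0.6
```

```bash
python3 gate.py 1.4 1.2 1 .8 .6 .4 .2
```

```text
t 12.4 bay [-64.7  78.6] z 54.8 head 0.0 tilt 0.5 F [ 1.23 -1.34  0.76] Fb 1.59 w 0.0 0.5707537299895193
1.4 [-67.7  64. ] shift [-3.  14.6  3.7] turn [-0.0089 -0.0006  0.0005]
1.2 [-68.7  51.3] shift [-4.  27.3  3.5] turn [-0.0089 -0.0006  0.0005]
1.0 [-67.  38.] shift [-2.3 40.6  3.4] turn [-0.0089 -0.0006  0.0005]
0.8 [-62.2  24.8] shift [ 2.5 53.9  3.3] turn [-0.0089 -0.0006  0.0005]
0.6 [-54.3  12.4] shift [10.4 66.3  3.2] turn [-0.0089 -0.0006  0.0005]
0.4 [-43.4   1.8] shift [21.4 76.9  3.1] turn [-0.0089 -0.0006  0.0005]
0.2 [-29.9  -6.3] shift [34.8 84.9  3. ] turn [-0.0089 -0.0006  0.0005]
```

Call:
servo_tool --commands '[[[1.0,-1.5,7,2,-0.004,0,0],[1.0,-3,14.6,3,-0.008,0,0],[1.0,-4,27,3,-0.008,0,0],[1.0,-2,40,3,-0.008,0,0],[1.0,2.5,53,3,-0.008,0,0]]]'

```text
time_s: 12.9
tcp_pos: [0.565, -0.0074, 0.0506]
ee_rot: [[0.243, -0.97, 0.0], [-0.97, -0.243, -0.0], [0.0, -0.0, -1.0]]
wrist_force: [2.5, -0.0, -0.1]
gripper_width: 0.006
gripper_force: 0.8
```

```bash
python3 gate.py .8 .6 .4 .2 0.1 0 -.05 -.1
```

```text
t 12.9 bay [-62.2  25.2] z 50.6 head 0.0 tilt 0.0 F [ 2.46 -0.03 -0.07] Fb 0.63 w 0.01 0.825372040271759
0.8 [-62.2  24.8] shift [-0.   0.5 -0.4] turn [-0.0001 -0.0003  0.0008]
0.6 [-54.3  12.4] shift [ 7.9 12.8 -0.4] turn [-0.0001 -0.0003  0.0008]
0.4 [-43.4   1.8] shift [18.8 23.5 -0.4] turn [-0.0001 -0.0003  0.0008]
0.2 [-29.9  -6.3] shift [32.3 31.5 -0.4] turn [-0.0001 -0.0003  0.0008]
0.1 [-22.4  -9.1] shift [39.8 34.3 -0.4] turn [-0.0001 -0.0003  0.0008]
0.0 [-14.5 -11. ] shift [47.7 36.3 -0.4] turn [-0.0001 -0.0003  0.0008]
-0.05 [-12.  -11.7] shift [50.2 36.9 -0.4] turn [-0.0001 -0.0003  0.0008]
-0.1 [ -9.4 -12.3] shift [52.8 37.5 -0.4] turn [-0.0001 -0.0003  0.0008]
```

Call:
servo_tool --commands '[[[1.0,4,6.5,0,0,0,0],[1.0,8,13,0,0,0,0],[1.0,18,23,0,0,0,0],[1.0,28,30,0,0,0,0],[1.0,36,33,0,0,0,0]]]'

```text
time_s: 13.4
tcp_pos: [0.5409, -0.0517, 0.0505]
ee_rot: [[0.241, -0.971, -0.002], [-0.971, -0.241, -0.001], [0.0, 0.002, -1.0]]
wrist_force: [0.3, 1.4, -1.0]
gripper_width: 0.009
gripper_force: 0.6
```

Call:
servo_tool --commands '[[[1.0,3,1,0,0,0,0],[1.0,6,2,0,0,0,0],[1.0,8,2.5,0,0,0,0],[1.0,9.5,3,0,0,0,0],[1.0,11,3,0,0,0,0]]]'

```text
time_s: 13.9
tcp_pos: [0.5416, -0.0618, 0.0505]
ee_rot: [[0.242, -0.97, -0.001], [-0.97, -0.242, -0.0], [0.0, 0.001, -1.0]]
wrist_force: [-0.2, 5.4, 0.6]
gripper_width: 0.004
gripper_force: 3.0
```

```bash
python3 gate.py 0 -.1
```

```text
t 13.9 bay [-15.1 -10.7] z 50.5 head 0.0 tilt 0.1 F [-0.15  5.36  0.56] Fb -5.24 w 0.0 3.0147121846675873
0.0 [-14.5 -11. ] shift [ 0.6  0.3 -0.5] turn [ 0.0015 -0.0001  0.0002]
-0.1 [ -9.4 -12.3] shift [ 5.8  1.6 -0.5] turn [ 0.0015 -0.0001  0.0002]
```

Call:
servo_tool --commands '[[[1.0,0.8,0,0,0,0,0],[1.0,1.5,0,0,0,0,0],[1.0,1.5,0,0,0,0,0],[1.0,1.5,0,0,0,0,0],[1.0,1.5,0,0,0,0,0]]]'

```text
time_s: 14.4
tcp_pos: [0.5416, -0.0619, 0.0505]
ee_rot: [[0.242, -0.97, -0.002], [-0.97, -0.242, 0.001], [-0.001, 0.002, -1.0]]
wrist_force: [-2.7, 8.1, 1.3]
gripper_width: 0.005
gripper_force: 3.9
```

Call:
servo_tool --commands '[[[1.0,-12,0,0,0,0,0],[1.0,-50,0,0,0,0,0],[1.0,-90,0,-10,0,0,0],[1.0,-130,0,-40,0,0,0],[1.0,-160,0,-80,0,0,0]]]'

```text
time_s: 14.9
tcp_pos: [0.5011, 0.0932, 0.1297]
ee_rot: [[0.243, -0.97, -0.006], [-0.97, -0.243, -0.004], [0.002, 0.007, -1.0]]
wrist_force: [1.7, 0.0, 0.6]
gripper_width: 0.003
gripper_force: 0.0
```

Run:
```python
from h import *
from station import r
s=r.sense();st(s)
c=r.capture("top");pickle.dump(c,open("topF.pkl","wb"))
cv2.imwrite("pics/t8.png",cv2.resize(c["pixels"][100:265,190:385,::-1],None,fx=3.6,fy=3.6,interpolation=cv2.INTER_CUBIC))
```

```text
t 14.9 bay [-175.3  -12.5] z 129.7 head 0.1 tilt 0.4 F [1.7  0.03 0.62] Fb 0.38 w 0.0 0.0
```

View pics/t8.png

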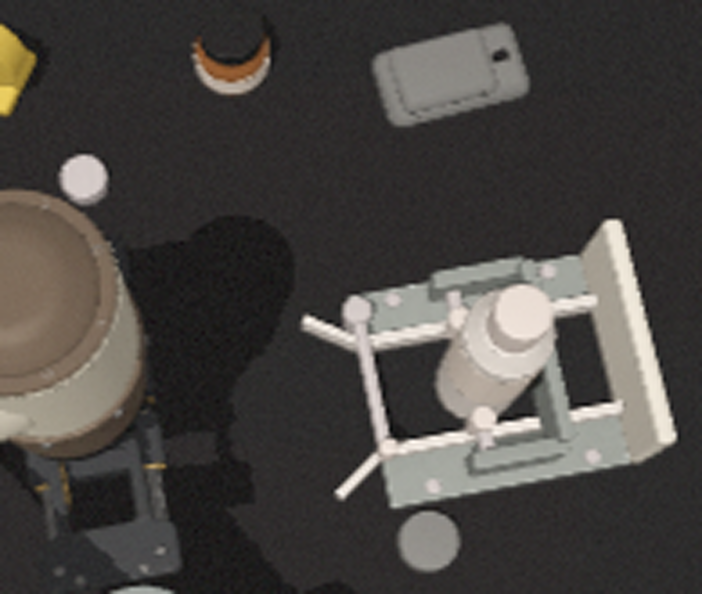

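The gate is shut straight across the mouth (hinge at (357,310), tip at (388,447)). The can is upright in the clip, and mount_a, mount_b, the jar and the mouse look undisturbed. I'll hand in the job now.

```bash
python3 -c "
from station import r
print(r.finish_job())"
```

```text
the job is handed in; nothing more can be done
None
```

The can snapped home upright against the back stop (6.6 N rise in under 1 mm), the gate is shut on its hard end, and the job was handed in after 14.9 s of robot time; no verdict came back.

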